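# Screw down the wing nut of a circuit-board repair jig

### The job

An LED module lies in the repair jig under an open clamp strap. Push the wings of the big wing nut round with the fingertips, stroke after stroke, clockwise as seen from above, until the nut comes to its stop and the strap is pressed down on the module; then move clear. Only push: never take the nut or one of its wings between the fingers, and leave the module and the things around the jig where they lie.

Things in the scene. Friction and masses are not known exactly. Their poses are not given: they have to be found in the camera images.
- wing_nut (a joint): Turning angle of the nut (rad, several turns, vertical axis): 0 fully open, grows clockwise seen from above (the wings' yaw falls), 10.0 is the hard stop, strap pressed on the module. Starts at 0 to 3. Friction about 0.05 N m (2 N at a wing) plus drag 0.015 N m per rad/s; stays where it is left. Nut and strap go down 0.9 mm per rad.
- nut_center (a point): Brass wing nut: hub 20 mm across, two flat upright wings opposite each other, 76 mm tip to tip, 7 mm thick, 24 mm high, underside 6 mm above the strap. The point is on the turning axis, half-way up the wings (hub ends 4 mm above it), about 64 mm above the bench when open, 56 mm when tight; its x axis runs along one wing, z up. A thin stud end sticks up on the axis (look only).
- column (a point): Centre of the top of the fixed upright steel guide column, 20 mm diameter, top 86 mm above the bench. It stands 50 mm from the nut's axis, so a fingertip cannot pass between column and hub: a push ends before the column and the next begins behind a wing on the free side. Nothing else within 60 mm of the nut's axis is higher than the strap.
- strap: Dark steel clamp strap, 28 x 132 x 10 mm, level along the jig's y from the column over the stud to the module. Origin on its underside, 20 mm from the nut's axis towards the module. Guided straight up and down, driven only by the nut; underside 36.6 mm above the bench at nut angle 0, about 28 mm when down on the module.
- jig: Fixed grey plastic base plate on the bench, 150 (x) x 300 (y) x 12 mm, spanning y -160 to +140 mm. Origin on the bench. In its frame the nut's axis is at x 0, y -85 mm, the column at x 0, y -135 mm, the module's centre at x 0, y +50 mm. Fences 8 mm high keep the module in place.
- module: Loose LED display module lying face down on the jig plate: black frame with a green circuit board and chips on top, 80 x 155 x 16 mm (a few look-only chips 5 mm higher), 0.2 to 0.4 kg. Origin at the centre of its underside, 12 mm above the bench. To stay where it is.
- solder_spool: Bystander: white reel of solder standing on end, 54 mm diameter, 38 mm high, on the bench beyond the jig's column end. Origin under its centre.
- flux_dish: Bystander: shallow round yellowish plastic dish, 72 mm diameter, 26 mm high, on the bench at the jig's -x side. Origin under its centre.
- screwdriver: Bystander: screwdriver lying on the bench at the jig's +x side, 170 mm long along its x axis, about 30 mm high.
- cleaner: Bystander: small white bottle with blue cap, 42 mm diameter, 75 mm high, on the bench beyond the module's end of the jig. Origin under its centre.

How it is judged:
By the outcome, as a careful person would: the job done as asked, in the order asked, and still so for the second after the job is handed in, with the robot touching nothing.
It also fails if it takes over 58 s, if anything falls off the work surface, if the arm or the gripper's body presses on something with over 40 N, if the wrist force passes 120 N, or if a joint passes its speed limit or range.

### The arm

A 6-joint arm with a two-finger parallel gripper is mounted at the origin on the work surface. World frame = base frame: x ahead of the robot, y to its left, z up, the work surface at z = 0. Lengths are in m, angles in rad, forces in N, time in s.
With the tool pointing down it reaches from about 0.4 to 0.825 m from the base axis. Payload 7 kg.
Tool frame: the origin (TCP) lies between the finger pads; the fingertips stand 8 mm ahead of it and the grasp point (between the pads) lies 11 mm behind it (arm.finger_overhang is the distance from the TCP to the fingertips, in m); z points along the fingers, y is the line along which they close (so a half turn about z gives the same grasp; the last joint's range is limited). The gripper opens to 88 mm and grips with 3 to 60 N. Pads are 19 mm wide; open, the fingers measure 130 mm over their backs; the gripper's body (78 mm by 193 mm) begins 47 mm behind the grasp point.
Start: joints at [1.482, 0.359, 0.012, 0, -1.224, -0.288], TCP at [0.248, 0.628, 0.235] pointing down, gripper open.
Joint ranges: [-3.07, 3.07], [-1.43, 2.12], [-1.02, 1.25], [-3.03, 1.67], [-3.05, -0], [-3.03, 3.03]. Speed limits (rad/s): [2.39, 2.39, 3.01, 3.14, 3.14, 3.14].

### API

Orientations are given as [roll, pitch, yaw] about the fixed x, y, z axes, in that order (R = Rz(yaw) Ry(pitch) Rx(roll)).
In Python, from station import arm gives the robot as it stands.
- The arm moves only by the tool move_arm, never from a script. Its argument "rows" is text: rows parted by semicolons, each of 7 numbers parted by spaces: the turn, a rotation vector about the tool's x, y, z in degrees, then the shift along the tool's x, y, z in m, then the finger opening in m, from 0 to 0.0876. A call has 1 to 8 rows; each row shifts and turns the commanded pose from where the row before left it, along the tool's axes as they then stand; what a row does not reach is not made up. A row lasts 1/8 s, in which the tool goes at most 62.5 mm and 10.7 degrees, less where a joint would pass 70% of its speed; a pose out of reach is approached as far as the arm can. A call is refused whole if a number of a shift passes 0.0625 or a number of a turn 10.7, either way. A call with a gripper value outside its range is refused whole. The fingers move at their own pace and stop on an object; "squeeze" is the grip in N (left out, the last holds). Time passes only in rows, so rows that do not move let the fingers close. It gives the time, the measured TCP pose, the force, the opening and the grip force at its end, in the units of the state.
- arm.get_state(): the state, without advancing time (a new reading comes with each control period).
- arm.grab_frame(name): name is "side" or "top"; returns (picture, depth): 384x512x3 uint8, blue, green, red; 384x512 float32, m along the optical axis (not along the pixel's ray), 0 where there is no reading.
- arm.camera_model(name): a dict with "mtx" (3x3 intrinsics, pixels), "camera_from_world" (4x4, takes a point from world to camera coordinates). Camera axes: x right, y down, z forward; pixel columns grow to the right and rows downward; lengths in m; the calibration is good to about 2 mm. A picture is of the moment at which its call begins. camera_model takes no time and is no camera call.
- arm.job_done(): hands the job in; it is judged then, once.
The state is a dict: "t": time; "q": joint angles; "qd": joint speeds; "joint_efforts": joint torques, N m; "eef_pos": TCP position; "ee_rot": TCP orientation; "force": force on the tool from outside, world axes, zero at the start; "moment": the same for the moment, N m; "width": finger opening in m; "gripper_force": force on a finger pad.
Only numpy, scipy, OpenCV 4.12 (cv2) and the standard library are available. Lean on these libraries where they do the work, as an engineer would, in place of code of your own. Each camera call takes 0.05 s, during which the arm holds its last target. There are 200 camera calls.

## Working session

There is one attempt and no reset: what is moved stays moved. The work goes in short steps, Python scripts to look and compute and a tool call to move; the robot and the scene stay as the last step left them, time stands still between calls to the robot, and variables do not carry over. Pictures are saved under pics/ and viewed, at most 10 in all, crops included, and the job is handed in when it is done.

Besides the shell and the picture viewer there is one more tool, called after ">>>" as name(argument=value, ...), one argument or row to a line, values as JSON. move_arm: Moves the arm, as the interface text tells. Its arguments: {"type":"object","properties":{"rows":{"type":"string"},"squeeze":{"type":"number"}},"required":["rows"]}

```bash
mkdir -p pics; ls; cat > h.py <<'E'
import numpy as np,cv2
from station import arm
def snap(n,f):
    p,d=arm.grab_frame(n); cv2.imwrite('pics/'+f,p); np.savez('/tmp/'+n,p=p,d=d); return p,d
def ray(n,u,v,z):
    m=arm.camera_model(n);T=np.array(m['camera_from_world']);K=np.array(m['mtx'])
    R=T[:3,:3];c=-R.T@T[:3,3];r=R.T@np.linalg.inv(K)@[u,v,1]
    return c+r*(z-c[2])/r[2]
def cloud(n,d):
    m=arm.camera_model(n);T=np.array(m['camera_from_world']);K=np.array(m['mtx'])
    v,u=np.indices(d.shape);P=np.stack([(u-K[0,2])/K[0,0]*d,(v-K[1,2])/K[1,1]*d,d],-1)
    return (P-T[:3,3])@T[:3,:3]
E
python3 - <<'E'
from h import *
for n in('top','side'):
    snap(n,n+'1.png');m=arm.camera_model(n);T=np.array(m['camera_from_world']);print(n,-T[:3,:3].T@T[:3,3],T[2,:3])
print(arm.get_state(),arm.finger_overhang)
E
```

```text
pics
top [0.35982376 0.08572461 1.31456795] [ 0.17633961  0.00191906 -0.98432752]
side [0.35128887 0.75801039 0.53284468] [ 0.2818307  -0.7970535  -0.53411344]
{'t': 0.1, 'q': array([ 1.48210758e+00,  3.59325913e-01,  1.11466709e-02, -3.12693250e-04,
       -1.22415175e+00, -2.88096577e-01]), 'qd': array([-0.00077114, -0.00312136,  0.00019485, -0.00027805, -0.00017269,
        0.00118436]), 'joint_efforts': array([-1.73181088e-03, -5.84159231e+01,  2.93749541e+01,  7.01553315e+00,
        1.01485377e-02, -4.53508744e-05]), 'eef_pos': array([0.24822136, 0.62722172, 0.2337071 ]), 'ee_rot': array([ 3.14003771e+00, -1.54229171e-04, -3.76891669e-01]), 'force': array([-0.50244667, -0.03510004, -0.10903531]), 'moment': array([-0.02719067,  0.03345532,  0.06234549]), 'gripper_force': 0.0, 'width': 0.08765970767857378} 0.008
```

View pics/top1.png

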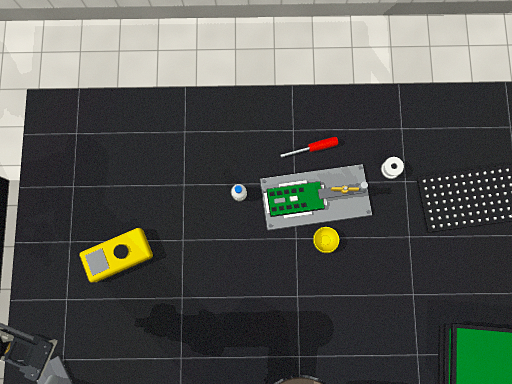

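View pics/side1.png

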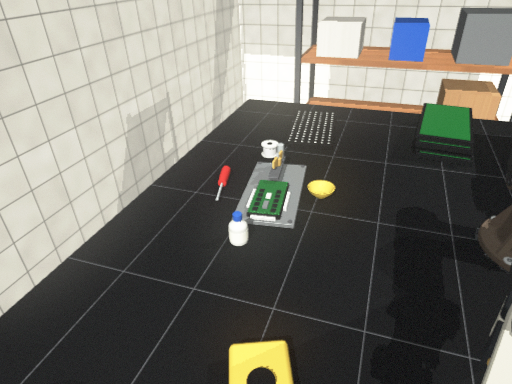

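The top view shows the nut at about (345,188) with its wings along the strap, the column at about (364,186), the dish at (326,240), the screwdriver at (325,145) and the spool at (392,167). The side view agrees.

```bash
python3 - <<'E'
from h import *
z=np.load('/tmp/top.npz');p,d=z['p'],z['d'];C=cloud('top',d)
hsv=cv2.cvtColor(p,cv2.COLOR_BGR2HSV)
m=cv2.inRange(hsv,(15,80,60),(32,255,255));m[:170]=0;m[205:]=0;m[:,:320]=0;m[:,375:]=0
v,u=np.nonzero(m);print(len(u),u.min(),u.max(),v.min(),v.max());
print(cv2.minAreaRect(np.c_[u,v].astype(np.float32)))
W=np.array([ray('top',a,b,.074) for a,b in zip(u,v)])
(c,s,a)=cv2.minAreaRect((W[:,:2]*1000).astype(np.float32));print('nut',c,s,a)
print(np.sort(C[v,u,2])[::12])
# column
Q=C.reshape(-1,3);ok=(d.reshape(-1)>0)
for n,c0,r,lo,hi in(('col',(364,186),9,.075,.1),('spool',(392,167),16,.03,.05),('dish',(326,240),16,.02,.04)):
    vv,uu=np.indices(d.shape);k=((uu-c0[0])**2+(vv-c0[1])**2<r*r).reshape(-1)&ok&(Q[:,2]>lo)&(Q[:,2]<hi)
    print(n,k.sum(),np.round(Q[k].mean(0),4),np.round((Q[k].min(0)+Q[k].max(0))/2,4))
# jig plate grey at z .012
k=(np.abs(C[...,2]-.012)<.004)&(hsv[...,1]<40)&(hsv[...,2]>70);k[:155]=0;k[235:]=0;k[:,:250]=0;k[:,385:]=0
k=k.astype(np.uint8);v,u=np.nonzero(k)
W=np.array([ray('top',a,b,.012) for a,b in zip(u,v)]);c,s,a=cv2.minAreaRect((W[:,:2]*1000).astype(np.float32));print('jig',c,s,a)
cv2.imwrite('pics/crop1.png',cv2.resize(p[150:250,250:410],None,fx=5,fy=5,interpolation=cv2.INTER_CUBIC))
E
```

```text
124 331 358 185 193
((344.5, 189.0), (8.0, 27.0), 90.0)
nut (613.8768920898438, -133.00247192382812) (73.63731384277344, 22.211950302124023) 89.16804504394531
[0.04493291 0.05660899 0.0626248  0.06477048 0.06795247 0.07019216
 0.07113407 0.07334998 0.07445487 0.07607655 0.07784039]
col 51 [ 0.6221 -0.1822  0.0844] [ 0.6232 -0.1781  0.0844]
spool 284 [ 0.6867 -0.2808  0.0378] [ 0.6864 -0.2813  0.0377]
dish 144 [ 0.4835 -0.0863  0.0243] [ 0.4831 -0.084   0.025 ]
jig (639.2572631835938, -85.91433715820312) (209.10671997070312, 358.7695617675781) 7.227384567260742
```

View pics/crop1.png

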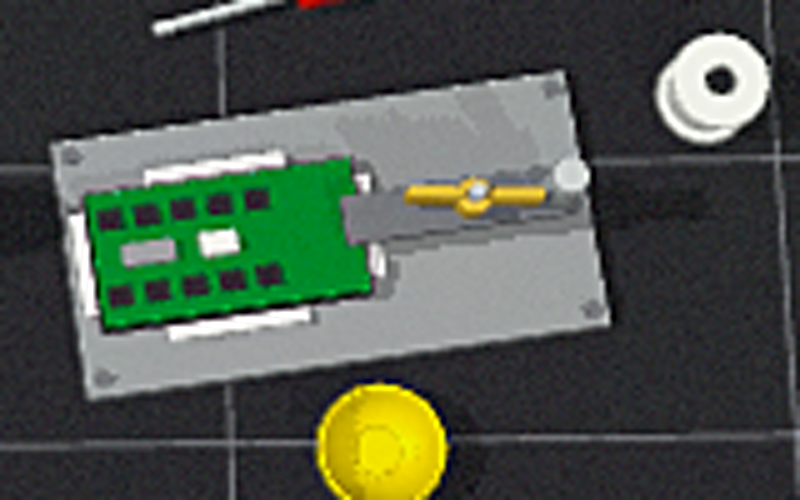

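```bash
python3 - <<'E'
from h import *
f=lambda x,y,z:ray('top',250+x/5-.4,150+y/5-.4,z)[:2]
c=np.array([f(*q,.012) for q in((50,143),(565,70),(610,325),(88,402))]);print(c.round(4))
ex=c[0]+c[1]-c[2]-c[3];ex/=np.linalg.norm(ex)      # jig x toward image up
ey=c[0]+c[3]-c[1]-c[2];ey/=np.linalg.norm(ey)
print('ex',ex,'ey',ey,'yaw y-axis-90',np.degrees(np.arctan2(ey[1],ey[0]))-90,'len',np.linalg.norm(c[0]-c[1]),np.linalg.norm(c[0]-c[3]))
o=c.mean(0)+ey*.010;print('jig',o,'nut',o-ey*.085,'col',o-ey*.135)
col=f(571,175,.086);print('colpix',col,'nut from col',col+ey*.05)
print('hub',f(475,197,.068),'tips',f(405,194,.074),f(547,194,.074))
S=np.load('/tmp/side.npz')['p'];h=cv2.cvtColor(S,cv2.COLOR_BGR2HSV);m=cv2.inRange(h,(12,80,60),(32,255,255))[145:172,262:295]
v,u=np.nonzero(m);print(u.min()+262,u.max()+262,v.min()+145,v.max()+145)
cv2.imwrite('pics/crop2.png',cv2.resize(S[120:230,230:350],None,fx=5,fy=5,interpolation=cv2.INTER_CUBIC))
E
```

```text
[[ 0.6617  0.0982]
 [ 0.7005 -0.1993]
 [ 0.5516 -0.2171]
 [ 0.512   0.0786]]
ex [0.99226583 0.12413104] ey [-0.13094998  0.99138898] yaw y-axis-90 7.524491628115626 len 0.3000181501725556 0.1509613025713685
jig [ 0.60516349 -0.05000871] nut [ 0.61629424 -0.13427678] col [ 0.62284174 -0.18384622]
colpix [ 0.6227557  -0.18338164] nut from col [ 0.6162082  -0.13381219]
hub [ 0.61508514 -0.13427486] tips [ 0.61607639 -0.09523409] [ 0.61495168 -0.17242239]
272 282 150 168
```

View pics/crop2.png

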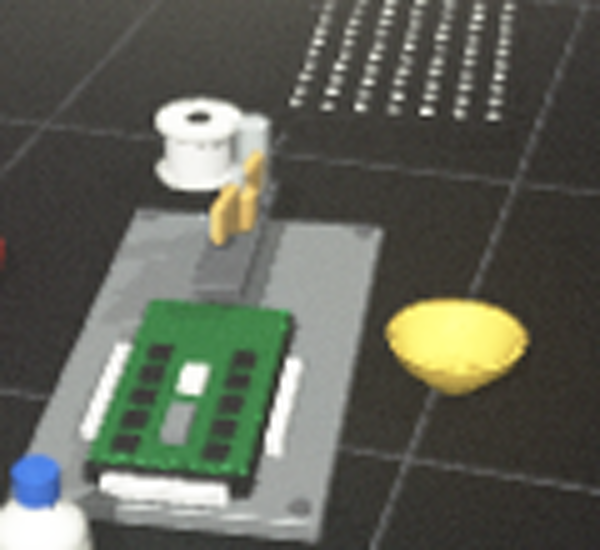

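The top view gives the nut axis at about (0.616, -0.134) from two independent estimates. The wings are at azimuth 89° and -91°, and the column is at azimuth -82.5°. I'll push with closed fingers from behind the wing that points to +y, orbiting the tool around the axis.

>>> move_arm(
  rows="0 0 0 0.036 0.035 0.005 0;0 0 0 0.036 0.035 0.005 0;0 0 0 0.036 0.035 0.005 0;0 0 0 0.036 0.035 0.005 0;0 0 0 0.036 0.035 0.005 0;0 0 0 0.036 0.035 0.005 0;0 0 0 0.036 0.035 0.005 0;0 0 0 0.036 0.035 0.005 0",
  squeeze=5,
)

```text
t: 1.1
eef_pos: [0.4134, 0.2597, 0.1943]
ee_rot: [3.142, 0.0, -0.376]
force: [0.4, 1.0, -0.7]
width: 0.0131
gripper_force: 0.0
```

>>> move_arm(
  rows="0 0 0 0.036 0.035 0.005 0;0 0 0 0.036 0.035 0.005 0;0 0 0 0.036 0.035 0.005 0;0 0 0 0.036 0.035 0.005 0;0 0 0 0.036 0.035 0.005 0;0 0 0 0.036 0.035 0.005 0;0 0 0 0.036 0.035 0.005 0;0 0 0 0.036 0.035 0.005 0",
)

```text
t: 2.1
eef_pos: [0.5783, -0.1067, 0.1541]
ee_rot: [3.141, 0.0, -0.377]
force: [1.2, 1.2, 0.1]
width: 0.0001
gripper_force: 0.0
```

>>> move_arm(
  rows="0 0 10 0 0 0 0;0 0 10 0 0 0 0;0 0 10 0 0 0 0;0 0 10 0 0 0 0;0 0 10 0 0 0 0;0 0 10 0 0 0 0;0 0 9.4 0 0 0 0;0 0 0 0 0 0 0",
)

```text
t: 3.1
eef_pos: [0.5777, -0.105, 0.1542]
ee_rot: [3.141, 0.0, -1.587]
force: [-0.6, 0.1, 0.1]
width: 0.0006
gripper_force: 0.0
```

```bash
cat >> h.py <<'E'
N=np.array([.616,-.134])
def rel(th=None,rad=.025,tan=.0245,z=.063):
    """state; remaining shift in tool axes to (rad, tan behind) of wing azimuth th deg"""
    s=arm.get_state();y=s['ee_rot'][2];p=np.array(s['eef_pos'])
    ex=np.array([np.cos(y),np.sin(y)]);ey=np.array([np.sin(y),-np.cos(y)])
    c=N-p[:2];print('t',s['t'],'pos',p.round(4),'yaw',np.degrees(y).round(1),'rp',np.round(s['ee_rot'][:2],3),'q6',s['q'][5].round(2),'F',np.round(s['force'],1),'w',s['width'])
    print('nut in tool xy',(c@ex).round(4),(c@ey).round(4))
    if th is not None:
        a=np.radians(th);er=np.array([np.cos(a),np.sin(a)]);et=np.array([er[1],-er[0]])
        g=-c+0;t=N+rad*er-tan*et-p[:2]
        print('turn',((np.degrees(y)-(th-180)+180)%360)-180,'shift',(t@ex).round(4),(t@ey).round(4),(p[2]-z).round(4))
E
python3 -c "
from h import *
rel(89.2,.025,.034)
snap('top','top2.png');p=cv2.imread('pics/top2.png');cv2.imwrite('pics/crop3.png',cv2.resize(p[130:250,270:430],None,fx=5,fy=5,interpolation=cv2.INTER_CUBIC))"
```

```text
t 3.1 pos [ 0.5777 -0.105   0.1542] yaw -90.9 rp [3.141 0.   ] q6 -0.17 F [-0.6  0.1  0.1] w 0.00057275960983216
nut in tool xy 0.0283 -0.0388
turn -0.132094563843566 shift 0.0034 -0.0048 0.0912
```

View pics/crop3.png

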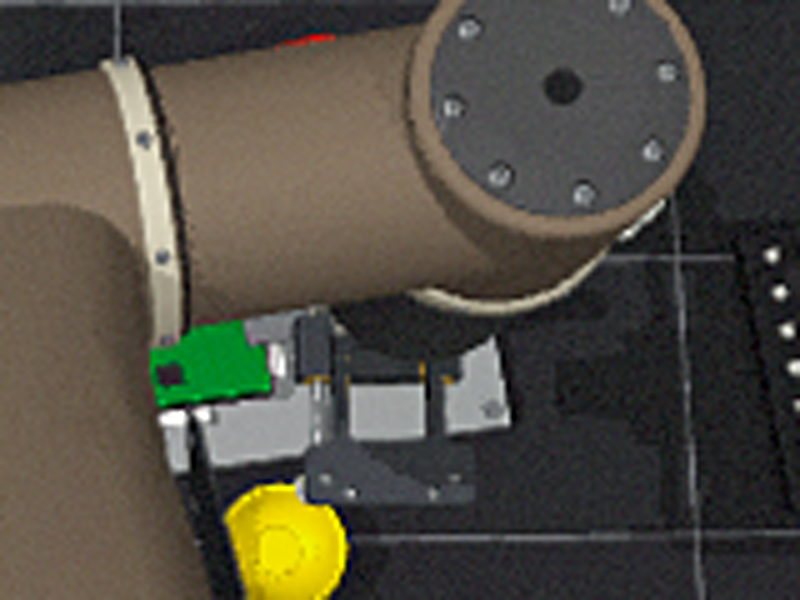

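>>> move_arm(
  rows="0 0 0 0.003 -0.005 0.02 0;0 0 0 0 0 0.03 0;0 0 0 0 0 0.02 0;0 0 0 0 0 0.012 0;0 0 0 0 0 0.009 0;0 0 0 0 0 0 0",
)

```text
t: 3.9
eef_pos: [0.5827, -0.1081, 0.0633]
ee_rot: [3.141, -0.0, -1.587]
force: [-0.3, 0.3, 0.3]
width: 0.0007
gripper_force: 0.0
```

```bash
python3 -c "
from h import *
rel(89.2);print(arm.get_state()['q'].round(3))
snap('side','s2.png');p=cv2.imread('pics/s2.png');cv2.imwrite('pics/crop4.png',cv2.resize(p[100:220,210:370],None,fx=5,fy=5,interpolation=cv2.INTER_CUBIC))"
```

```text
t 3.9 pos [ 0.5827 -0.1081  0.0633] yaw -90.9 rp [ 3.141 -0.   ] q6 -0.16 F [-0.3  0.3  0.3] w 0.0006563423893356647
nut in tool xy 0.0253 -0.0337
turn -0.14094223708906384 shift 0.0004 -0.0091 0.0003
[ 0.146  0.388 -0.38   0.    -0.803 -0.163]
```

View pics/crop4.png

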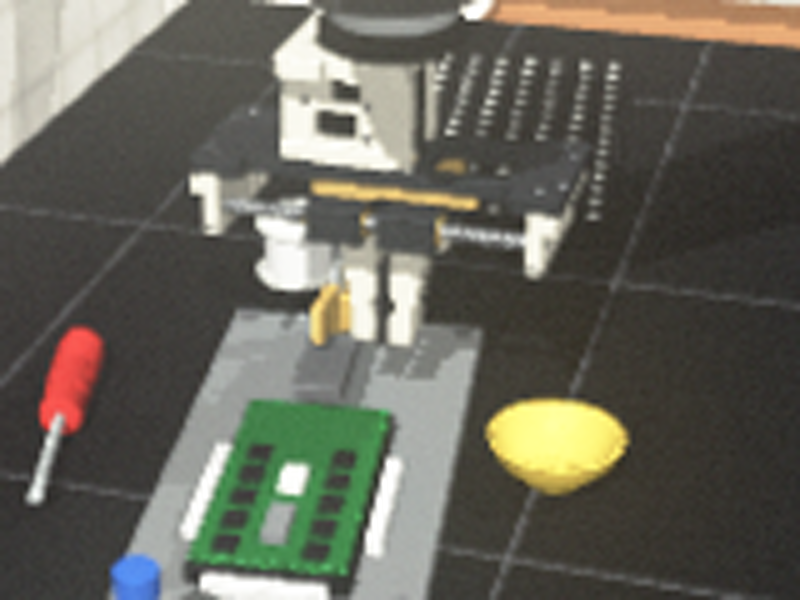

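The side view shows the closed fingers standing right behind the wing at about crop (365,310), clear of the strap and module. Next I close the gap and start orbiting.

>>> move_arm(
  rows="0 0 0 0 -0.005 0 0;0 0 0 0 -0.004 0 0;0 0 8 -0.0032 -0.0037 0 0;0 0 8 -0.0032 -0.0037 0 0;0 0 8 -0.0032 -0.0037 0 0;0 0 8 -0.0032 -0.0037 0 0",
)

```text
t: 4.7
eef_pos: [0.609, -0.0989, 0.0637]
ee_rot: [3.141, 0.0, -2.151]
force: [-1.2, 0.9, 0.3]
width: 0.0006
gripper_force: 1.0
```

```bash
python3 -c "
from h import *
rel(57)"
```

```text
t 4.7 pos [ 0.609  -0.0989  0.0637] yaw -123.2 rp [3.141 0.   ] q6 -0.73 F [-1.2  0.9  0.3] w 0.0005819766087053375
nut in tool xy 0.0255 -0.0251
turn -0.24896450114002278 shift 0.0007 -0.0005 0.0007
```

>>> move_arm(
  rows="0 0 10 -0.0039 -0.0047 0 0;0 0 10 -0.0039 -0.0047 0 0;0 0 10 -0.0039 -0.0047 0 0;0 0 10 -0.0039 -0.0047 0 0;0 0 10 -0.0039 -0.0047 0 0;0 0 10 -0.0039 -0.0047 0 0",
)

```text
t: 5.45
eef_pos: [0.6427, -0.1098, 0.0635]
ee_rot: [3.141, 0.0, 3.084]
force: [-0.2, 1.8, -1.6]
width: 0.0004
gripper_force: 1.0
```

```bash
python3 -c "
from h import *
rel(-3)
snap('side','s3.png');p=cv2.imread('pics/s3.png');cv2.imwrite('pics/crop5.png',cv2.resize(p[100:220,210:370],None,fx=5,fy=5,interpolation=cv2.INTER_CUBIC))"
```

```text
t 5.45 pos [ 0.6427 -0.1098  0.0635] yaw 176.7 rp [3.141 0.   ] q6 -1.76 F [-0.2  1.8 -1.6] w 0.00041843721040877354
nut in tool xy 0.0253 -0.0257
turn -0.30413062048990014 shift 0.0004 -0.0011 0.0005
```

View pics/crop5.png

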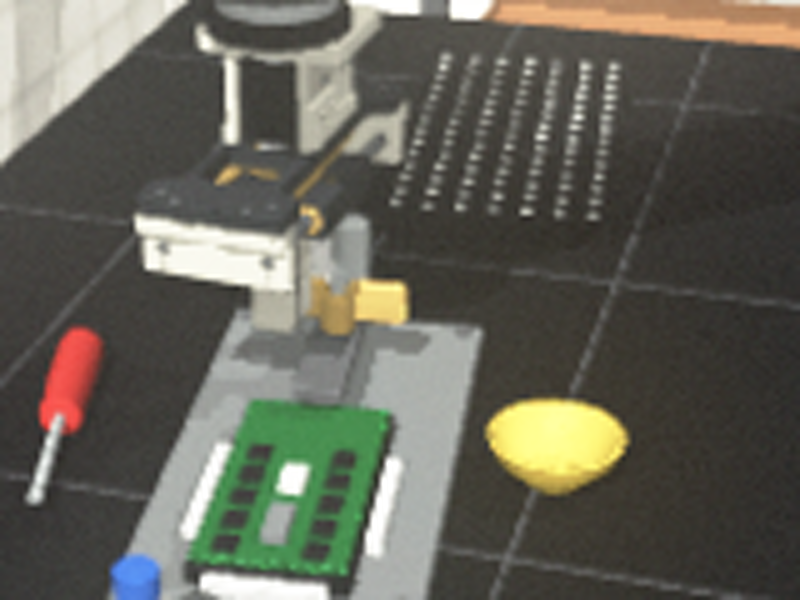

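The nut follows: the wings now lie across the strap, with the other wing at crop (380,300). I'll finish this stroke.

>>> move_arm(
  rows="0 0 10 -0.0039 -0.0047 0 0;0 0 10 -0.0039 -0.0047 0 0;0 0 10 -0.0039 -0.0047 0 0;0 0 10 -0.0039 -0.0047 0 0;0 0 10 -0.0039 -0.0047 0 0;0 0 10 -0.0039 -0.0047 0 0;0 0 0 0 0 0 0",
)

```text
t: 6.38
eef_pos: [0.6495, -0.1447, 0.0637]
ee_rot: [3.141, 0.0, 2.045]
force: [0.2, -0.9, -0.4]
width: 0.0001
gripper_force: 0.0
```

```bash
python3 -c "
from h import *
rel(-63)"
```

```text
t 6.375 pos [ 0.6495 -0.1447  0.0637] yaw 117.2 rp [3.141 0.   ] q6 -2.74 F [ 0.2 -0.9 -0.4] w 0.00013747603014303432
nut in tool xy 0.0249 -0.0249
turn 0.1853707038505945 shift -0.0002 -0.0005 0.0007
```

>>> move_arm(
  rows="0 0 0 0 0.008 0 0;0 0 0 0 0 -0.025 0;0 0 0 0 0 -0.025 0;0 0 -10 0.0061 0.0038 0 0;0 0 -10 0.0061 0.0038 0 0;0 0 -10 0.0061 0.0038 0 0;0 0 -10 0.0061 0.0038 0 0;0 0 -10 0.0061 0.0038 0 0",
)

```text
t: 7.38
eef_pos: [0.6478, -0.1066, 0.1137]
ee_rot: [-3.141, 0.0, 2.925]
force: [1.0, -0.1, -0.3]
width: 0.0006
gripper_force: 0.0
```

>>> move_arm(
  rows="0 0 -10 0.0061 0.0038 0 0;0 0 -10 0.0061 0.0038 0 0;0 0 -10 0.0061 0.0038 0 0;0 0 -10 0.0061 0.0038 0 0;0 0 -10 0.0061 0.0038 0 0;0 0 -10 0.0061 0.0038 0 0;0 0 -10 0.0061 0.0038 0 0;0 0 -10 0.0061 0.0038 0 0",
)

```text
t: 8.38
eef_pos: [0.5955, -0.0978, 0.1138]
ee_rot: [-3.141, 0.0, -1.962]
force: [-0.6, -0.3, -0.3]
width: 0.0007
gripper_force: 0.0
```

>>> move_arm(
  rows="0 0 -10 0.0061 0.0038 0 0;0 0 -10 0.0061 0.0038 0 0;0 0 -10 0.0061 0.0038 0 0;0 0 -10 0.0061 0.0038 0 0;0 0 -10 0.0061 0.0038 0 0;0 0 0 0 0 0 0",
)

```text
t: 9.12
eef_pos: [0.5756, -0.1267, 0.1138]
ee_rot: [-3.141, -0.0, -1.098]
force: [0.1, -0.3, -0.9]
width: 0.0005
gripper_force: 0.0
```

```bash
python3 -c "
from h import *
rel(117,.025,.033,.061)"
```

```text
t 9.125 pos [ 0.5756 -0.1267  0.1138] yaw -62.9 rp [-3.141 -0.   ] q6 0.36 F [ 0.1 -0.3 -0.9] w 0.00048338952747438484
nut in tool xy 0.0249 -0.0327
turn 0.09706557165250729 shift -0.0002 0.0003 0.0528
```

>>> move_arm(
  rows="0 0 0 0 0 0.028 0;0 0 0 0 0 0.024 0;0 0 0 0 -0.004 0 0;0 0 0 0 -0.004 0 0;0 0 10 -0.0039 -0.0047 0 0;0 0 10 -0.0039 -0.0047 0 0;0 0 10 -0.0039 -0.0047 0 0;0 0 10 -0.0039 -0.0047 0 0",
)

```text
t: 10.12
eef_pos: [0.5974, -0.1037, 0.0626]
ee_rot: [-3.142, 0.0, -1.804]
force: [-1.9, 0.7, -1.8]
width: 0.0004
gripper_force: 1.0
```

```bash
python3 -c "
from h import *
rel(77)"
```

```text
t 10.125 pos [ 0.5974 -0.1037  0.0626] yaw -103.4 rp [-3.142  0.   ] q6 -0.38 F [-1.9  0.7 -1.8] w 0.00039952323701678656
nut in tool xy 0.0252 -0.0251
turn -0.3582331590130252 shift 0.0003 -0.0005 -0.0004
```

>>> move_arm(
  rows="0 0 10 -0.0039 -0.0047 0 0;0 0 10 -0.0039 -0.0047 0 0;0 0 10 -0.0039 -0.0047 0 0;0 0 10 -0.0039 -0.0047 0 0;0 0 10 -0.0039 -0.0047 0 0;0 0 10 -0.0039 -0.0047 0 0;0 0 10 -0.0039 -0.0047 0 0",
)

```text
t: 11.0
eef_pos: [0.6384, -0.1058, 0.0627]
ee_rot: [3.141, 0.002, -3.025]
force: [-0.2, 2.0, -2.1]
width: 0.0005
gripper_force: 1.0
```

>>> move_arm(
  rows="0 0 10 -0.0039 -0.0047 0 0;0 0 10 -0.0039 -0.0047 0 0;0 0 10 -0.0039 -0.0047 0 0;0 0 10 -0.0039 -0.0047 0 0;0 0 10 -0.0039 -0.0047 0 0;0 0 10 -0.0039 -0.0047 0 0;0 0 10 -0.0039 -0.0047 0 0;0 0 0 0 0 0 0",
)

```text
t: 12.0
eef_pos: [0.6499, -0.145, 0.0629]
ee_rot: [3.14, 0.001, 2.043]
force: [-0.3, -0.2, 0.7]
width: 0.0003
gripper_force: 0.1
```

```bash
python3 -c "
from h import *
rel(-63)"
```

```text
t 12.0 pos [ 0.6499 -0.145   0.0629] yaw 117.0 rp [3.14e+00 1.00e-03] q6 -2.74 F [-0.3 -0.2  0.7] w 0.0003136469612388807
nut in tool xy 0.0253 -0.0252
turn 0.04694027828008984 shift 0.0002 -0.0007 -0.0001
```

Next is the third stroke, with the same return. I descend a bit lower because the nut has sunk about 5 mm.

>>> move_arm(
  rows="0 0 0 0 0.008 0 0;0 0 0 0 0 -0.025 0;0 0 0 0 0 -0.025 0;0 0 -10 0.0061 0.0038 0 0;0 0 -10 0.0061 0.0038 0 0;0 0 -10 0.0061 0.0038 0 0;0 0 -10 0.0061 0.0038 0 0;0 0 -10 0.0061 0.0038 0 0",
)

```text
t: 13.0
eef_pos: [0.6475, -0.1072, 0.1119]
ee_rot: [-3.141, 0.001, 2.924]
force: [0.1, 0.5, 0.1]
width: 0.0003
gripper_force: 0.0
```

>>> move_arm(
  rows="0 0 -10 0.0061 0.0038 0 0;0 0 -10 0.0061 0.0038 0 0;0 0 -10 0.0061 0.0038 0 0;0 0 -10 0.0061 0.0038 0 0;0 0 -10 0.0061 0.0038 0 0;0 0 -10 0.0061 0.0038 0 0;0 0 -10 0.0061 0.0038 0 0;0 0 -10 0.0061 0.0038 0 0",
)

```text
t: 14.0
eef_pos: [0.5952, -0.0983, 0.112]
ee_rot: [-3.141, 0.0, -1.963]
force: [-0.5, -0.5, 0.1]
width: 0.0007
gripper_force: 0.0
```

>>> move_arm(
  rows="0 0 -10 0.0061 0.0038 0 0;0 0 -10 0.0061 0.0038 0 0;0 0 -10 0.0061 0.0038 0 0;0 0 -10 0.0061 0.0038 0 0;0 0 -10 0.0061 0.0038 0 0;0 0 0 0 0 0 0",
)

```text
t: 14.75
eef_pos: [0.5753, -0.1273, 0.112]
ee_rot: [-3.141, -0.0, -1.099]
force: [0.2, 0.6, 0.5]
width: 0.0005
gripper_force: 0.0
```

>>> move_arm(
  rows="0 0 0 0 0 0.03 0;0 0 0 0 0 0.025 0;0 0 0 0 -0.004 0 0;0 0 0 0 -0.004 0 0;0 0 10 -0.0039 -0.0047 0 0;0 0 10 -0.0039 -0.0047 0 0;0 0 10 -0.0039 -0.0047 0 0;0 0 10 -0.0039 -0.0047 0 0",
)

```text
t: 15.75
eef_pos: [0.597, -0.1042, 0.0577]
ee_rot: [-3.141, 0.0, -1.804]
force: [-2.0, 0.3, -0.9]
width: 0.0008
gripper_force: 1.0
```

```bash
python3 -c "
from h import *
rel(77)"
```

```text
t 15.75 pos [ 0.597  -0.1042  0.0577] yaw -103.4 rp [-3.141  0.   ] q6 -0.38 F [-2.   0.3 -0.9] w 0.0008270280375452097
nut in tool xy 0.0246 -0.0253
turn -0.36250436996334656 shift -0.0003 -0.0007 -0.0053
```

>>> move_arm(
  rows="0 0 5 -0.0021 -0.0023 0 0;0 0 5 -0.0021 -0.0023 0 0;0 0 5 -0.0021 -0.0023 0 0;0 0 5 -0.0021 -0.0023 0 0;0 0 5 -0.0021 -0.0023 0 0;0 0 5 -0.0021 -0.0023 0 0",
)

```text
t: 16.5
eef_pos: [0.6152, -0.0988, 0.0578]
ee_rot: [-3.141, 0.001, -2.325]
force: [-0.6, 1.3, -1.5]
width: 0.0006
gripper_force: 0.9
```

>>> move_arm(
  rows="0 0 5 -0.0021 -0.0023 0 0;0 0 5 -0.0021 -0.0023 0 0;0 0 5 -0.0021 -0.0023 0 0",
)

```text
t: 16.88
eef_pos: [0.6245, -0.0997, 0.0578]
ee_rot: [-3.141, 0.001, -2.586]
force: [-0.6, 1.6, -1.7]
width: 0.0007
gripper_force: 0.9
```

```bash
python3 -c "
from h import *
rel(32)"
```

```text
t 16.875 pos [ 0.6245 -0.0997  0.0578] yaw -148.2 rp [-3.141e+00  1.000e-03] q6 -1.16 F [-0.6  1.6 -1.7] w 0.0007168143220115257
nut in tool xy 0.0253 -0.0246
turn -0.18994514845181243 shift 0.0004 -0.0001 -0.0052
```

>>> move_arm(
  rows="0 0 5 -0.0021 -0.0023 0 0;0 0 5 -0.0021 -0.0023 0 0;0 0 5 -0.0021 -0.0023 0 0",
)

```text
t: 17.25
eef_pos: [0.6332, -0.103, 0.0578]
ee_rot: [3.142, 0.001, -2.848]
force: [-0.5, 2.1, -1.6]
width: 0.0005
gripper_force: 0.8
```

```bash
python3 -c "
from h import *
rel(17)"
```

```text
t 17.25 pos [ 0.6332 -0.103   0.0578] yaw -163.2 rp [3.142e+00 1.000e-03] q6 -1.42 F [-0.5  2.1 -1.6] w 0.0004711306834672955
nut in tool xy 0.0255 -0.0247
turn -0.1937354218244991 shift 0.0005 -0.0001 -0.0052
```

>>> move_arm(
  rows="0 0 5 -0.0021 -0.0023 0 0;0 0 5 -0.0021 -0.0023 0 0;0 0 5 -0.0021 -0.0023 0 0",
)

```text
t: 17.62
eef_pos: [0.6408, -0.1085, 0.0578]
ee_rot: [3.141, 0.001, -3.11]
force: [-1.2, 1.3, -0.7]
width: 0.0003
gripper_force: 0.8
```

>>> move_arm(
  rows="0 0 5 -0.0021 -0.0023 0 0;0 0 5 -0.0021 -0.0023 0 0;0 0 5 -0.0021 -0.0023 0 0",
)

```text
t: 18.0
eef_pos: [0.6466, -0.1157, 0.0579]
ee_rot: [3.141, 0.001, 2.911]
force: [-0.9, 2.2, -0.0]
width: 0.0003
gripper_force: 0.9
```

>>> move_arm(
  rows="0 0 5 -0.0021 -0.0023 0 0;0 0 5 -0.0021 -0.0023 0 0;0 0 5 -0.0021 -0.0023 0 0",
)

```text
t: 18.38
eef_pos: [0.6506, -0.124, 0.0579]
ee_rot: [3.14, 0.001, 2.649]
force: [-0.6, 2.4, -0.8]
width: 0.0001
gripper_force: 1.1
```

>>> move_arm(
  rows="0 0 5 -0.0021 -0.0023 0 0;0 0 5 -0.0021 -0.0023 0 0;0 0 5 -0.0021 -0.0023 0 0",
)

```text
t: 18.75
eef_pos: [0.6543, -0.1288, 0.0579]
ee_rot: [3.133, 0.001, 2.388]
force: [3.5, 29.7, -2.2]
width: 0.0006
gripper_force: 14.5
```

```bash
python3 -c "
from h import *
rel(-43)"
```

```text
t 18.75 pos [ 0.6543 -0.1288  0.0579] yaw 136.8 rp [3.133e+00 1.000e-03] q6 -2.41 F [ 3.5 29.7 -2.2] w 0.0005542501459680664
nut in tool xy 0.0243 -0.03
turn -0.1825763430964571 shift -0.0006 -0.0055 -0.0051
```

The force jumped to 30 N at about 480° of total turn, away from the column, so this is the hard stop. I'll back off, lift clear and check.

>>> move_arm(
  rows="0 0 0 0 0 0 0;0 0 0 0 0.008 0 0;0 0 0 0 0.008 0 0;0 0 0 0 0 -0.03 0;0 0 0 0 0 -0.05 0;0 0 0 0 0 -0.05 0;0 0 0 0 0 -0.03 0",
)

```text
t: 19.62
eef_pos: [0.6634, -0.1228, 0.2207]
ee_rot: [3.139, 0.004, 2.391]
force: [0.7, 1.3, -0.7]
width: 0.0004
gripper_force: 0.0
```

>>> move_arm(
  rows="0 0 -10 0 0.05 0 0;0 0 -10 0 0.05 0 0;0 0 0 0 0.03 0 0;0 0 0 0 0 0 0",
)

```text
t: 20.12
eef_pos: [0.7358, -0.0142, 0.2163]
ee_rot: [-3.141, -0.0, 2.74]
force: [-0.8, 0.1, -1.2]
width: 0.0006
gripper_force: 0.0
```

```bash
python3 -c "
from h import *
rel()
S=snap('side','s6.png')[0];T=snap('top','t6.png')[0]
r=lambda p:cv2.resize(p,(400,300),interpolation=cv2.INTER_CUBIC)
cv2.imwrite('pics/crop6.png',np.vstack([r(S[110:230,220:380]),r(T[130:250,250:410])]))"
```

```text
t 20.125 pos [ 0.7358 -0.0142  0.2163] yaw 157.0 rp [-3.141 -0.   ] q6 -2.22 F [-0.8  0.1 -1.2] w 0.0005897353699495337
nut in tool xy 0.0634 -0.1571
```

View pics/crop6.png

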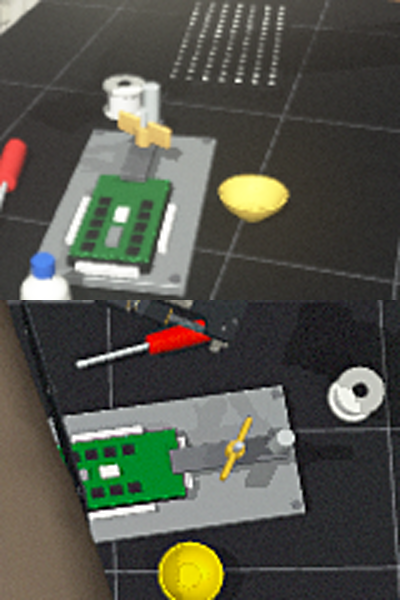

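The view is clear: the nut stands free, the module and bystanders are in place. I'll check the wing azimuth and heights against the stop.

```bash
python3 - <<'E'
from h import *
z=np.load('/tmp/top.npz');p,d=z['p'],z['d'];C=cloud('top',d);h=cv2.cvtColor(p,cv2.COLOR_BGR2HSV)
m=cv2.inRange(h,(15,80,60),(32,255,255));m[:170]=0;m[205:]=0;m[:,:320]=0;m[:,375:]=0
v,u=np.nonzero(m);W=np.array([ray('top',a,b,.066)[:2]*1000 for a,b in zip(u,v)],np.float32)
l=cv2.fitLine(W,cv2.DIST_L2,0,.01,.01).ravel();print('az',np.degrees(np.arctan2(l[1],l[0])),l[2:],cv2.minAreaRect(W))
ex=np.array([.992,.13]);ey=np.array([-.13,.992]);q=(C[...,:2]-N);X=q@ex;Y=q@ey
def zat(x0,x1,y0,y1):
    k=(X>x0)&(X<x1)&(Y>y0)&(Y<y1)&(d>0);return k.sum(),np.median(C[k][:,2]).round(4)
print('strap',zat(-.008,.008,.045,.07),'plate',zat(.035,.06,-.03,.02),'module',zat(-.01,.01,.095,.11))
E
```

```text
az -26.042564 [ 615.15045 -132.35402] ((615.8655395507812, -132.4010467529297), (19.776077270507812, 73.90496826171875), 73.75597381591797)
strap (np.int64(50), np.float64(0.0378)) plate (np.int64(140), np.float64(0.012)) module (np.int64(34), np.float64(0.0276))
```

```bash
python3 -c "
from station import arm
print(arm.job_done())"
```

```text
the job is handed in; nothing more can be done
None
```

The wing nut was pushed clockwise to its hard stop (force rose to 30 N) and the strap is down on the module (underside measured at 27.8 mm); the arm moved clear and the job was handed in at about 20 s.

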